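# Index the inspection turntable to its next notch

### The job

Turn the inspection turntable on to its next station: pull its red spring-loaded lock ring straight up, turn it counterclockwise (seen from above) until you feel it come over the next notch, and let it drop fully home there. Do not force or press hard on the lock, keep the turned bush standing in its nest on the table, leave the other things alone, and let go at the end.

Things in the scene. Friction and masses are not known exactly. Their poses are not given: they have to be found in the camera images.
- index_base: fixed grey foot of the turntable, 170 mm across, bolted down; origin on the vertical turning axis at the work surface. It carries the lock's hidden dark crown (top 46 mm above the work surface), with the notches. Its x axis points from the loaded nest's start side through the axis, so the first notch and the loaded nest start on its -x side
- lock_tooth: the lock tooth, hidden under the lock ring's dark skirt 40 mm from the turning axis on the side of the white pointer; 8 mm wide and it reaches 7 mm down into a notch; its origin is on the turning axis, it moves with the lock ring. The force of the crown on it is what 'forcing the lock' means: at most 30 N; the spring alone gives 6 to 11 N
- ring_grip (a point): point on the turning axis halfway up the red grip of the lock ring, 75 mm above the work surface when locked. The grip is an upright cylinder of 42 mm diameter, from 53 mm to 93 mm above the work surface when locked; below it is a dark skirt of 98 mm diameter, whose top is at 53 mm. The ring can be gripped across any diameter from above and is keyed to the table: turning the ring turns the table
- lock_ring (a joint): how far the lock ring is pulled up, m: 0 fully home in a notch, about 0.007 when the tooth rests on the crown between notches, free to turn above that, end stop at 0.012. The spring pulls it down with 6.3 N at home plus 0.35 N per mm, and 1.4 N of weight
- index_table (a joint): angle of the turntable, rad, positive counterclockwise from above; 0 in the first notch, where it starts, limits -0.12 and 1.6. There is one more notch, set anew for each job and out of sight: its centre lies somewhere from 0.70 to 1.25. In either notch the tooth has about 0.04 rad (1.6 mm) of play to each side. Turning takes about 0.1 N m
- nest (a point): centre of the loaded nest's floor (three brass pins on a dark pad) on the aluminium turntable, 83 mm from the axis, 35 mm above the work surface. The table is a disc of 232 mm diameter with its top at 35 mm
- bush: pale turned bush standing loose in the nest, 58 mm flange, 16 mm high, so that its top is 51 mm above the work surface; origin at the centre of its underside, z up
- ring_gauge: bystander: steel ring gauge lying flat, 64 mm across, 20 mm high; origin at the centre of its underside
- turned_part_1: bystander: turned bush with 48 mm flange, 28 mm high; origin at the centre of its underside
- plug_gauge: bystander: plug gauge, 112 mm long, 25 mm thick, lying near the front edge; origin at the centre of its underside
- vee_block: bystander: steel vee block, 34 x 45 x 36 mm; origin at the centre of its underside

How it is judged:
On the way, in this order (a step that is already met when the one before it is completed fails the run):
1. the lock ring is pulled up clear of the first notch (value of joint lock_ring above 0.0072 m), for 0.1 s.
2. the table is turned on counterclockwise, well away from the first notch (value of joint index_table above 0.5 rad), for 0.1 s.
At the end, for the whole second after the job is handed in: The lock ring is fully home (within 1.5 mm) in the next notch, the table (0.6 to 1.35 rad on from its start) and the bush at rest, the bush still upright in its nest (within 8 mm), the ring released (value of joint lock_ring below 0.0015 m and value of joint index_table between 0.6 and 1.35 rad and velocity of joint index_table between -0.03 and 0.03 rad/s and distance between bush and nest below 0.008 m and angle between bush's own z axis and vertical below 0.1 rad and linear speed of bush below 0.02 m/s); the robot touches nothing.
It fails at once if the lock is forced: more than 30 N between tooth and crown (contact force between lock_tooth and index_base above 30 N).
It fails at once if the bush leaves its nest (distance between bush and nest above 0.015 m).
It fails at once if a bystander is moved by more than 2 cm (distance of any of ring_gauge, turned_part_1, plug_gauge, vee_block from where it was at the start of the episode above 0.02 m).
It also fails if it takes over 51 s, if anything falls off the work surface, if the arm or the gripper's body presses on something with over 40 N, if the wrist force passes 120 N, or if a joint passes its speed limit or range.

### The arm

A 7-joint arm with a two-finger parallel gripper is mounted at the origin on a cart in front of the work surface, level with it; the furniture and walls round the work are solid. World frame = base frame: x ahead of the robot, y to its left, z up, the work surface at z = 0. Lengths are in m, angles in rad, forces in N, time in s.
With the tool pointing down it reaches from about 0.425 to 0.925 m from the base axis. Payload 6.8 kg.
Tool frame: the origin (TCP) lies at the very end of the fingers, on their centre line; the grasp point (between the pads) lies 19 mm behind it; y points along the fingers, z is the direction in which the jaws open and shut, and the axes are right-handed (so a half turn about y gives the same grasp; the last joint's range is limited). The gripper opens to 85 mm and grips with 20 to 120 N. Pads are 22 mm wide; open, the fingers measure 114 mm over their backs; the gripper's body (76 mm by 85 mm) begins 54 mm behind the grasp point. The pads swing forward as they close: fully open they stand 13 mm farther back than shut.
Start: joints at [-1.455, 0.477, 0.022, 1.555, -0.011, 1.109, -0.083], TCP at [0.15, 0.658, 0.231] pointing down, gripper open.
Joint ranges: [-2.96, 2.96], [-0.34, 2.1], [-1.41, 1.46], [0.24, 2.44], [-1.37, 4.51], [0.17, 1.92], [-2.96, 2.96]. Speed limits (rad/s): [2.39, 2.39, 3.14, 3.14, 3.14, 3.14, 3.14].

### API

Orientations are given as a rotation vector (axis times angle).
In Python, from bench import r gives the robot as it stands.
- The arm moves only by the tool drive_tool, never from a script. Its argument "series" is a list of rows, each a list of 7 numbers: the shift along the tool's x, y, z in mm, then the turn, a rotation vector about the tool's x, y, z in degrees, then the finger opening in mm, from 0 to 85.4. In form: [[tx, ty, tz, wx, wy, wz, grip], ...]. A call has 1 to 5 rows; each row is the pose to reach, as a shift and turn from the pose measured when the call began, along the tool's axes at that moment; what a row does not reach only later rows make up. A row lasts 1/10 s, in which the tool goes at most 50 mm and 8.59 degrees, less where a joint would pass 70% of its speed; a pose out of reach is approached as far as the arm can. A call with a gripper value outside its range is refused whole. The fingers move at their own pace and stop on an object; "squeeze" is the grip in N (left out, the last holds). Time passes only in rows, so rows that repeat a pose let the fingers close. It gives the time, the measured TCP pose, the force and the opening at its end, in the units of the state.
- r.get_obs(): the state, without advancing time (a new reading comes with each control period).
- r.grab_frame(name): name is "scene" or "top"; returns a dict with "frame" (420x560x3 uint8, blue, green, red), "intrinsics" (3x3 intrinsics, pixels), "rvec" (rotation vector, rad) and "tvec" (3), from world to camera coordinates, as OpenCV has them. Camera axes: x right, y down, z forward; pixel columns grow to the right and rows downward; lengths in m; the calibration is good to about 2 mm. A picture is of the moment at which its call begins. There is no depth.
- r.hand_in(): hands the job in, once; it reports no verdict.
The state is a dict: "clock": time; "joints": joint angles; "qvel": joint speeds; "tau": joint torques, N m; "tcp_pos": TCP position; "orientation": TCP orientation; "contact_force": force on the tool from outside, world axes, zero at the start; "moment": the same for the moment, N m; "grip_width": finger opening in m.
Only numpy, scipy, OpenCV 4.12 (cv2) and the standard library are available. Lean on these libraries where they do the work, as an engineer would, in place of code of your own. Each camera call takes 0.05 s, during which the arm holds its last target.

## Working session

There is one attempt and no reset: what is moved stays moved. The work goes in short steps, Python scripts to look and compute and a tool call to move; the robot and the scene stay as the last step left them, time stands still between calls to the robot, and variables do not carry over. Pictures are saved under pics/ and viewed, and the job is handed in when it is done.

Besides the shell and the picture viewer there is one more tool, called after "Request:" as name([rows], argument=value, ...), one row to a line, values as JSON. drive_tool: Moves the arm, as the interface text tells. Its arguments: {"type":"object","properties":{"series":{"type":"array","items":{"type":"array","items":{"type":"number"}}},"squeeze":{"type":"number"}},"required":["series"]}

```bash
mkdir -p pics; ls
python3 - <<'E'
from bench import r
import cv2,json
o=r.get_obs()
for k,v in o.items(): print(k,v)
for n in("scene","top"):
    f=r.grab_frame(n); cv2.imwrite(f"pics/{n}0.png",f["frame"]); print(n,f["intrinsics"],f["rvec"],f["tvec"])
E
```

```text
pics
clock 0.0
joints [-1.4550988   0.47780629  0.02232277  1.55644883 -0.01151532  1.10930921
 -0.08308285]
qvel [-0.00090496  0.00053276  0.00132555  0.00104766  0.00143764  0.00084958
  0.00132525]
tau [-4.74828375e-04 -5.96441317e+01  1.60755493e+00 -2.81205779e+01
  1.23969352e-02  9.25613742e-03 -6.29503532e-06]
tcp_pos [0.1496734  0.65758569 0.23032234]
orientation [-1.56549181  0.17578231 -0.17564034]
contact_force [-0.14082005  1.0972198  -0.59255513]
moment [-0.01180284  0.02453156 -0.05100185]
grip_width 0.08560151941526942
scene [[501.18719256   0.         284.38486702]
 [  0.         501.18719256 219.985017  ]
 [  0.           0.           1.        ]] [ 2.11358842 -0.66816636  0.37482178] [-0.41319864  0.18946456  1.25818599]
top [[519.97317124   0.         274.96131046]
 [  0.         519.97317124 209.32571964]
 [  0.           0.           1.        ]] [ 2.1644239  -2.1931699   0.09230324] [-0.03224578  0.48005088  1.47072308]
```

View pics/scene0.png

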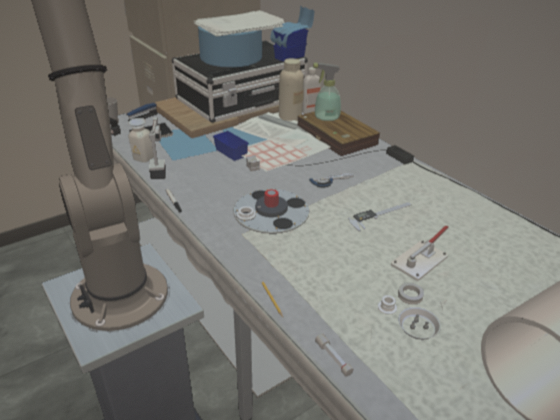

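View pics/top0.png

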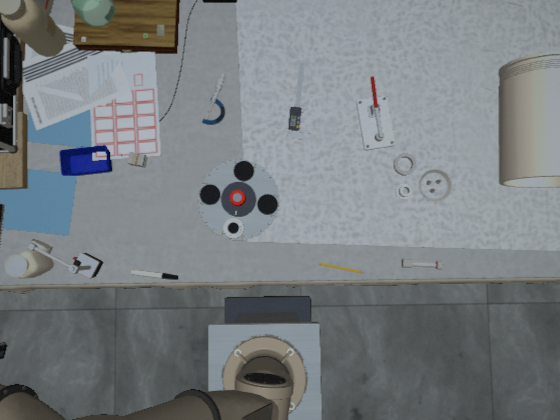

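```bash
cat > h.py <<'E'
import numpy as np,cv2
from scipy.spatial.transform import Rotation as R
def ray(f,uv,z):
    K=f["intrinsics"];Rm=cv2.Rodrigues(np.array(f["rvec"]))[0];t=np.array(f["tvec"])
    d=Rm.T@np.linalg.solve(K,[uv[0],uv[1],1.]);c=-Rm.T@t
    return c+d*(z-c[2])/d[2]
def proj(f,p):
    return cv2.projectPoints(np.array(p,float).reshape(-1,3),np.array(f["rvec"]),np.array(f["tvec"]),f["intrinsics"],None)[0].reshape(-1,2)
E
python3 - <<'E'
from bench import r
from h import *
o=r.get_obs();M=R.from_rotvec(o["orientation"]).as_matrix();print(M.round(3))
for n,box in(("top",(215,175,260,220)),("scene",(255,180,290,215))):
    f=r.grab_frame(n);im=f["frame"];hsv=cv2.cvtColor(im,cv2.COLOR_BGR2HSV)
    m=((hsv[...,1]>120)&((hsv[...,0]<10)|(hsv[...,0]>170))).astype(np.uint8)
    mm=np.zeros_like(m);x0,y0,x1,y1=box;mm[y0:y1,x0:x1]=m[y0:y1,x0:x1]
    ys,xs=np.nonzero(mm);print(n,len(xs),xs.min(),xs.max(),ys.min(),ys.max(),xs.mean(),ys.mean())
    c=((xs.min()+xs.max())/2,(ys.min()+ys.max())/2)
    print([ray(f,c,z).round(4) for z in(.075,.093)])
    cv2.imwrite(f"pics/{n}_crop.png",cv2.resize(im[140:250,180:320],None,fx=5,fy=5,interpolation=cv2.INTER_CUBIC))
    if n=="top":print("cam",-cv2.Rodrigues(f["rvec"])[0].T@f["tvec"])
E
```

```text
[[ 0.975 -0.     0.222]
 [-0.222 -0.002  0.975]
 [ 0.    -1.    -0.002]]
top 146 229 245 190 205 237.3013698630137 197.67808219178082
[array([0.5092, 0.0661, 0.075 ]), array([0.5072, 0.0648, 0.093 ])]
cam [ 0.35455842 -0.03669051  1.5058078 ]
scene 43 265 277 191 197 271.2325581395349 194.7674418604651
[array([0.5164, 0.082 , 0.075 ]), array([0.5003, 0.0589, 0.093 ])]
```

View pics/top_crop.png

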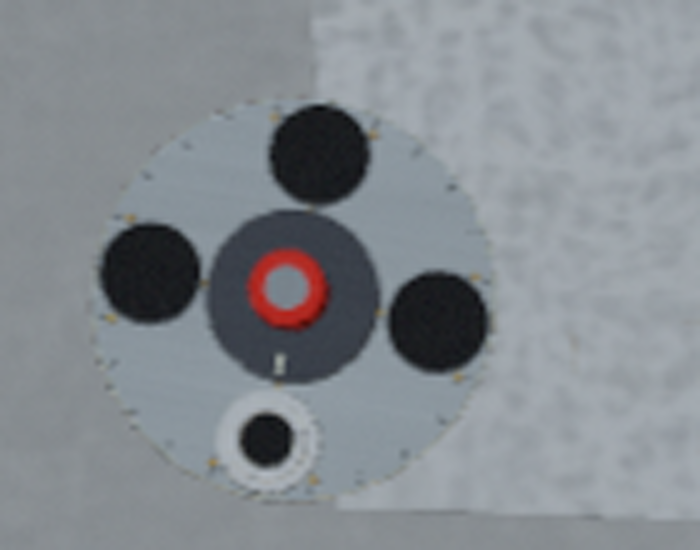

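View pics/scene_crop.png

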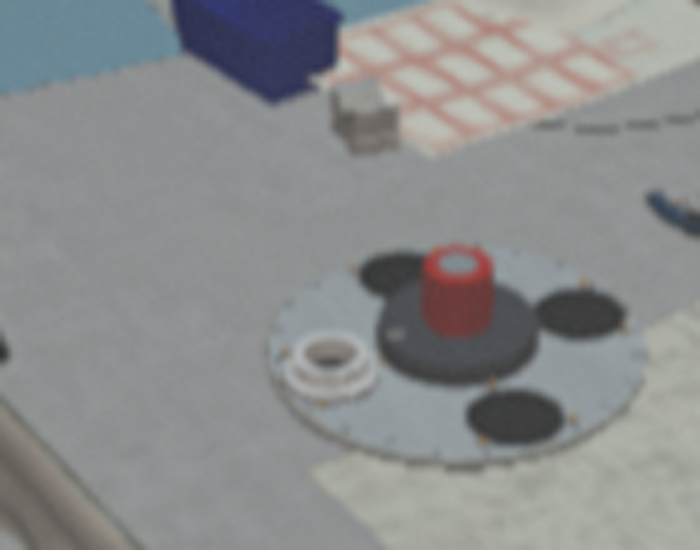

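Run:
```python
from bench import r
from h import *
f=r.grab_frame("top");g=r.grab_frame("scene")
P=lambda c:((c[0]-2)/5+180,(c[1]-2)/5+140)
for nm,f_,c,z in(("grip",f,(288,288),.093),("skirt",f,(293,297),.053),("table",f,(293,300),.035),("gripS",g,(458,263),.093),("skirtTopS",g,(457,321),.053),("bush",f,(267,439),.051)):
    print(nm,ray(f_,P(c),z).round(4))
```

```text
grip [0.5081 0.0642 0.093 ]
skirt [0.5073 0.0643 0.053 ]
table [0.5075 0.0656 0.035 ]
gripS [0.5064 0.0668 0.093 ]
skirtTopS [0.5049 0.065  0.053 ]
bush [0.4278 0.0796 0.051 ]
```

Request:
drive_tool([
  [0, -50, 0, 0, 0, 0, 85],
  [35, -50, -36, 0, 4, 0, 85],
  [70, -50, -72, 0, 8, 0, 85],
  [105, -50, -108, 0, 12, 0, 85],
  [140, -50, -144, 0, 14, 0, 85],
])

```text
clock: 0.8
tcp_pos: [0.2547, 0.4854, 0.2812]
orientation: [-1.539, 0.369, -0.369]
contact_force: [1.3, 0.5, 0.3]
grip_width: 0.0851
```

```bash
cat > s.py <<'E'
from bench import r
from h import *
import sys
o=r.get_obs();M=R.from_rotvec(o["orientation"]).as_matrix()
print("t",o["clock"],"q",o["joints"].round(3),"p",np.round(o["tcp_pos"],4),"F",np.round(o["contact_force"],1),"m",np.round(o["moment"],2),"w",round(o["grip_width"],4))
print("jaw ang",np.degrees(np.arctan2(M[1,2],M[0,2])).round(2),"ydown",M[:,1].round(4))
tgt=np.array([.507,.065,float(sys.argv[1])if len(sys.argv)>1 else .2])
print("need mm tool",(M.T@(tgt-o["tcp_pos"])*1000).round(1))
E
python3 s.py
```

```text
t 0.8 q [-1.301  0.221  0.118  1.808 -0.029  1.114 -0.073] p [0.2547 0.4854 0.2812] F [1.3 0.5 0.3] m [-0.03 -0.1   0.02] w 0.0851
jaw ang 63.04 ydown [ 0.e+00 -3.e-04 -1.e+00]
need mm tool [ 415.4   81.3 -260.4]
```

Request:
drive_tool([
  [40, 0, -25, 0, 4, 0, 85],
  [80, 0, -50, 0, 8, 0, 85],
  [120, 0, -75, 0, 12, 0, 85],
  [160, 0, -100, 0, 16, 0, 85],
  [200, 0, -125, 0, 18, 0, 85],
])

```text
clock: 1.3
tcp_pos: [0.377, 0.2816, 0.2815]
orientation: [-1.481, 0.615, -0.615]
contact_force: [1.4, 0.8, -0.4]
grip_width: 0.0849
```

```bash
python3 s.py
```

```text
t 1.3 q [-1.06   0.077  0.305  1.981 -0.026  1.087  0.041] p [0.377  0.2816 0.2815] F [ 1.4  0.8 -0.4] m [-0.01 -0.04  0.01] w 0.0849
jaw ang 44.91 ydown [ 4.e-04  5.e-04 -1.e+00]
need mm tool [245.2  81.4 -60.9]
```

Request:
drive_tool([
  [45, 10, -11, 0, 1, 0, 85],
  [90, 20, -22, 0, 2, 0, 85],
  [135, 35, -33, 0, 3, 0, 85],
  [180, 50, -44, 0, 4, 0, 85],
  [225, 65, -55, 0, 5, 0, 85],
])

```text
clock: 1.8
tcp_pos: [0.4978, 0.0819, 0.2163]
orientation: [-1.459, 0.682, -0.683]
contact_force: [1.4, 1.4, 0.3]
grip_width: 0.0846
```

```bash
python3 s.py .13
```

```text
t 1.8 q [-0.721  0.224  0.508  2.001 -0.134  0.947  0.551] p [0.4978 0.0819 0.2163] F [1.4 1.4 0.3] m [ 0.03 -0.06 -0.02] w 0.0846
jaw ang 39.9 ydown [ 0.0015  0.0013 -1.    ]
need mm tool [18.9 86.3 -3.9]
```

Request:
drive_tool([
  [19, 40, -4, 0, 0, 0, 85],
  [19, 80, -4, 0, 0, 0, 85],
  [19, 86, -4, 0, 0, 0, 85],
  [19, 86, -4, 0, 0, 0, 85],
])

```text
clock: 2.2
tcp_pos: [0.5062, 0.065, 0.1298]
orientation: [-1.461, 0.683, -0.682]
contact_force: [-0.8, -0.4, 0.8]
grip_width: 0.085
```

```bash
python3 s.py .062
python3 - <<'E'
from bench import r
from h import *
o=r.get_obs()
a=[]
for n in("top","scene"):
    f=r.grab_frame(n);im=f["frame"];
    a.append(cv2.resize(im[120:240,190:300],(385,420),interpolation=cv2.INTER_CUBIC))
    print(n,proj(f,[o["tcp_pos"],[.507,.065,.093]]))
cv2.imwrite("pics/a1.png",np.hstack(a))
E
```

```text
t 2.2 q [-0.636  0.366  0.474  2.064 -0.239  0.765  0.682] p [0.5062 0.065  0.1298] F [-0.8 -0.4  0.8] m [ 0.01 -0.04 -0.03] w 0.085
jaw ang 39.92 ydown [-1.e-03  5.e-04 -1.e+00]
need mm tool [ 0.6 67.8  0.6]
top [[235.90515516 196.41055206]
 [236.92194666 197.58835523]]
scene [[271.58193373 181.88128368]
 [271.70032368 192.41342784]]
```

View pics/a1.png

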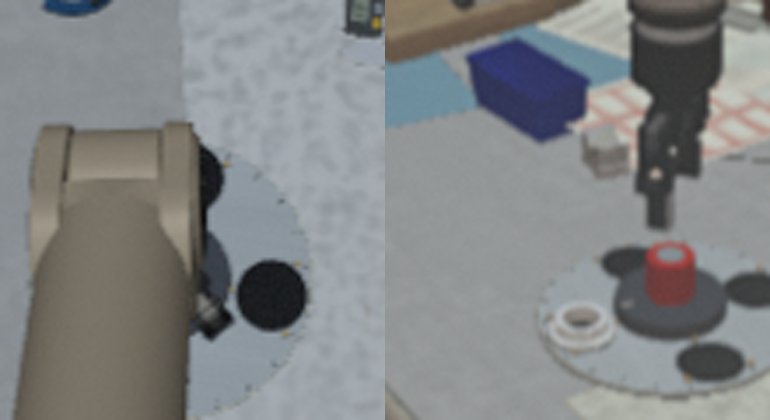

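Request:
drive_tool([
  [1, 35, 1, 0, 0, 0, 85],
  [1, 55, 1, 0, 0, 0, 85],
  [1, 68, 1, 0, 0, 0, 85],
  [1, 68, 1, 0, 0, 0, 85],
], squeeze=40)

```text
clock: 2.7
tcp_pos: [0.5096, 0.0663, 0.064]
orientation: [-1.458, 0.679, -0.682]
contact_force: [-0.4, 0.5, 0.2]
grip_width: 0.0852
```

```bash
python3 s.py .062
```

```text
t 2.7 q [-0.578  0.479  0.412  2.096 -0.324  0.623  0.755] p [0.5096 0.0663 0.064 ] F [-0.4  0.5  0.2] m [ 0.    0.03 -0.01] w 0.0852
jaw ang 40.02 ydown [ 0.0032  0.0024 -1.    ]
need mm tool [-0.6  1.9 -2.8]
```

Close gradually with a light squeeze.

Request:
drive_tool([
  [-1, 2, -3, 0, 0, 0, 60],
  [-1, 2, -3, 0, 0, 0, 50],
  [-1, 2, -3, 0, 0, 0, 46],
  [-1, 2, -3, 0, 0, 0, 43],
  [-1, 2, -3, 0, 0, 0, 40],
], squeeze=40)

```text
clock: 3.2
tcp_pos: [0.5063, 0.0647, 0.0627]
orientation: [-1.458, 0.68, -0.682]
contact_force: [-4.3, -1.4, 8.8]
grip_width: 0.0407
```

```bash
python3 s.py .062
```

```text
t 3.2 q [-0.577  0.477  0.411  2.104 -0.325  0.618  0.759] p [0.5063 0.0647 0.0627] F [-4.3 -1.4  8.8] m [-0.43  0.87  0.06] w 0.0407
jaw ang 39.99 ydown [ 0.0026  0.0025 -1.    ]
need mm tool [0.2 0.7 0.7]
```

Request:
drive_tool([
  [0, 0, 0, 0, 0, 0, 36],
  [0, 0, 0, 0, 0, 0, 36],
  [0, 0, 0, 0, 0, 0, 36],
], squeeze=50)

```text
clock: 3.5
tcp_pos: [0.5063, 0.0647, 0.0628]
orientation: [-1.458, 0.68, -0.682]
contact_force: [-1.7, -0.1, 3.3]
grip_width: 0.0411
```

```bash
python3 s.py .062
```

```text
t 3.5 q [-0.577  0.476  0.411  2.104 -0.325  0.618  0.758] p [0.5063 0.0647 0.0628] F [-1.7 -0.1  3.3] m [-0.15  0.37  0.05] w 0.0411
jaw ang 39.99 ydown [ 0.0024  0.0026 -1.    ]
need mm tool [0.2 0.8 0.7]
```

Request:
drive_tool([
  [0, -3, 0, 0, 0, 0, 36],
  [0, -6, 0, 0, 0, 0, 36],
  [0, -8, 0, 0, 0, 0, 36],
  [0, -9.5, 0, 0, 0, 0, 36],
  [0, -9.5, 0, 0, 0, 0, 36],
])

```text
clock: 4.0
tcp_pos: [0.5062, 0.0647, 0.0722]
orientation: [-1.458, 0.68, -0.682]
contact_force: [2.8, 0.4, -10.2]
grip_width: 0.0407
```

```bash
python3 s.py .0725
```

```text
t 4.0 q [-0.586  0.46   0.422  2.1   -0.314  0.638  0.748] p [0.5062 0.0647 0.0722] F [  2.8   0.4 -10.2] m [-0.04 -0.56 -0.01] w 0.0407
jaw ang 40.0 ydown [ 0.0024  0.0024 -1.    ]
need mm tool [ 0.3 -0.3  0.8]
```

Request:
drive_tool([
  [0, 0, 0, 0, -2, 0, 36],
  [0, 0, 0, 0, -5, 0, 36],
  [0, 0, 0, 0, -9, 0, 36],
  [0, 0, 0, 0, -13, 0, 36],
  [0, 0, 0, 0, -17, 0, 36],
])

```text
clock: 4.5
tcp_pos: [0.5066, 0.0651, 0.0722]
orientation: [-1.52, 0.446, -0.449]
contact_force: [3.6, 1.7, -11.2]
grip_width: 0.0407
```

```bash
python3 s.py .0725
```

```text
t 4.5 q [-0.523  0.449  0.341  2.096 -0.252  0.632  0.99 ] p [0.5066 0.0651 0.0722] F [  3.6   1.7 -11.2] m [ 0.21 -0.67 -0.1 ] w 0.0407
jaw ang 57.26 ydown [ 0.003   0.0028 -1.    ]
need mm tool [ 0.4 -0.3  0.2]
```

Request:
drive_tool([
  [0, 0, 0, 0, -4, 0, 36],
  [0, 0, 0, 0, -8, 0, 36],
  [0, 0, 0, 0, -12, 0, 36],
  [0, 0, 0, 0, -16, 0, 36],
  [0, 0, 0, 0, -17.5, 0, 36],
])

```text
clock: 5.0
tcp_pos: [0.5068, 0.0656, 0.0722]
orientation: [-1.557, 0.204, -0.209]
contact_force: [3.9, 2.1, -10.6]
grip_width: 0.0407
```

```bash
python3 s.py .0725
python3 - <<'E'
from bench import r
from h import *
a=[]
for n in("top","scene"):
    f=r.grab_frame(n);im=f["frame"];
    a.append(cv2.resize(im[120:240,190:300],(385,420),interpolation=cv2.INTER_CUBIC))
cv2.imwrite("pics/a2.png",np.hstack(a))
E
```

```text
t 5.0 q [-0.458  0.44   0.259  2.091 -0.191  0.628  1.239] p [0.5068 0.0656 0.0722] F [  3.9   2.1 -10.6] m [ 0.45 -0.6  -0.05] w 0.0407
jaw ang 74.94 ydown [ 0.0034  0.0034 -1.    ]
need mm tool [ 0.4 -0.3 -0.5]
```

View pics/a2.png

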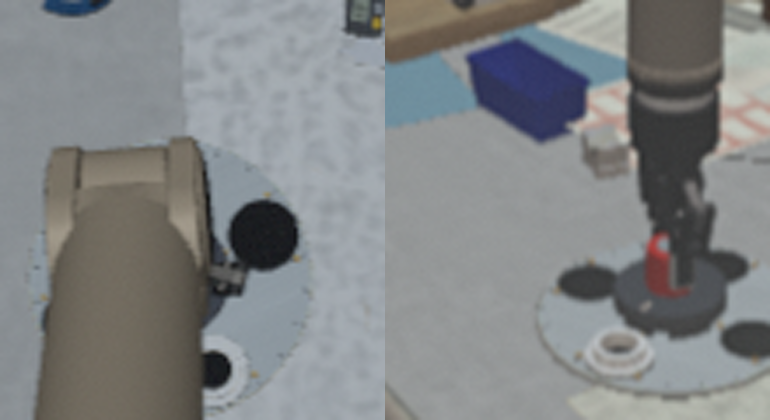

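Request:
drive_tool([
  [0, 1, 0, 0, 0, 0, 36],
  [0, 1.8, 0, 0, 0, 0, 36],
  [0, 1.8, 0, 0, 0, 0, 36],
])

```text
clock: 5.4
tcp_pos: [0.5068, 0.0656, 0.0703]
orientation: [-1.557, 0.206, -0.211]
contact_force: [2.6, 2.4, -10.5]
grip_width: 0.0407
```

```bash
python3 s.py .0725
```

```text
t 5.4 q [-0.458  0.444  0.258  2.092 -0.193  0.624  1.238] p [0.5068 0.0656 0.0703] F [  2.6   2.4 -10.5] m [ 0.32 -0.55  0.  ] w 0.0407
jaw ang 74.78 ydown [ 0.0034  0.0033 -1.    ]
need mm tool [ 0.4 -2.2 -0.5]
```

Request:
drive_tool([
  [0, 0.3, 0, 0, 0, 0, 36],
  [0, 0.3, 0, 0, 0, 0, 36],
])

```text
clock: 5.6
tcp_pos: [0.5068, 0.0656, 0.07]
orientation: [-1.557, 0.206, -0.211]
contact_force: [3.3, 1.7, -10.7]
grip_width: 0.0406
```

Request:
drive_tool([
  [0, 0.3, 0, 0, 0, 0, 36],
  [0, 0.3, 0, 0, 0, 0, 36],
])

```text
clock: 5.8
tcp_pos: [0.5068, 0.0656, 0.0699]
orientation: [-1.557, 0.206, -0.211]
contact_force: [1.7, 1.5, -6.5]
grip_width: 0.0405
```

Request:
drive_tool([
  [0, 0.2, 0, 0, -1, 0, 36],
  [0, 0.2, 0, 0, -2, 0, 36],
])

```text
clock: 6.0
tcp_pos: [0.5069, 0.0656, 0.0698]
orientation: [-1.559, 0.178, -0.183]
contact_force: [1.8, 2.1, -5.7]
grip_width: 0.0411
```

Request:
drive_tool([
  [0, 0.1, 0, 0, -1, 0, 36],
  [0, 0.1, 0, 0, -2, 0, 36],
])

```text
clock: 6.2
tcp_pos: [0.5069, 0.0657, 0.0698]
orientation: [-1.561, 0.149, -0.154]
contact_force: [1.1, 3.1, -5.5]
grip_width: 0.0409
```

Request:
drive_tool([
  [0, 0.1, 0, 0, -1.2, 0, 36],
  [0, 0.1, 0, 0, -2.4, 0, 36],
])

```text
clock: 6.4
tcp_pos: [0.5069, 0.0658, 0.0698]
orientation: [-1.563, 0.115, -0.12]
contact_force: [1.0, 1.8, -4.1]
grip_width: 0.0409
```

Request:
drive_tool([
  [0, 0.1, 0, 0, -1.2, 0, 36],
  [0, 0.1, 0, 0, -2.4, 0, 36],
])

```text
clock: 6.6
tcp_pos: [0.5069, 0.0659, 0.0698]
orientation: [-1.565, 0.081, -0.086]
contact_force: [1.3, 2.6, -3.6]
grip_width: 0.0406
```

Request:
drive_tool([
  [0, 0.1, 0, 0, -1.2, 0, 36],
  [0, 0.1, 0, 0, -2.4, 0, 36],
])

```text
clock: 6.8
tcp_pos: [0.5069, 0.066, 0.0698]
orientation: [-1.566, 0.046, -0.052]
contact_force: [0.8, 3.3, -3.6]
grip_width: 0.0406
```

```bash
python3 s.py .0725
```

```text
t 6.8 q [-0.415  0.44   0.204  2.089 -0.154  0.621  1.404] p [0.5069 0.066  0.0698] F [ 0.8  3.3 -3.6] m [ 0.4  -0.07 -0.28] w 0.0406
jaw ang 86.42 ydown [ 0.0037  0.0042 -1.    ]
need mm tool [ 0.1 -2.7 -1. ]
```

Request:
drive_tool([
  [0, 0.1, -0.2, 0, -1.2, 0, 36],
  [0, 0.1, -0.3, 0, -2.4, 0, 36],
])

```text
clock: 7.0
tcp_pos: [0.5069, 0.066, 0.0697]
orientation: [-1.566, 0.012, -0.017]
contact_force: [0.0, 4.3, -3.3]
grip_width: 0.0406
```

Request:
drive_tool([
  [0, 0.1, -0.1, 0, -1.2, 0, 36],
  [0, 0.1, -0.1, 0, -2.4, 0, 36],
])

```text
clock: 7.2
tcp_pos: [0.5069, 0.0661, 0.0694]
orientation: [-1.566, -0.023, 0.017]
contact_force: [2.7, 3.7, -8.6]
grip_width: 0.0409
```

Request:
drive_tool([
  [0, 0.1, -0.1, 0, -1.2, 0, 36],
  [0, 0.1, -0.1, 0, -2.4, 0, 36],
])

```text
clock: 7.4
tcp_pos: [0.5069, 0.0661, 0.069]
orientation: [-1.566, -0.058, 0.052]
contact_force: [2.3, 3.8, -10.2]
grip_width: 0.0407
```

Request:
drive_tool([
  [0, 0.5, -0.2, 0, 0.6, 0, 36],
  [0, 1, -0.2, 0, 1.2, 0, 36],
  [0, 1.2, -0.2, 0, 1.2, 0, 36],
])

```text
clock: 7.7
tcp_pos: [0.5069, 0.0661, 0.0677]
orientation: [-1.566, -0.041, 0.035]
contact_force: [2.0, 3.8, -7.8]
grip_width: 0.041
```

```bash
python3 s.py .0725
```

```text
t 7.7 q [-0.39   0.442  0.173  2.089 -0.134  0.616  1.496] p [0.5069 0.0661 0.0677] F [ 2.   3.8 -7.8] m [ 0.85 -0.34  0.03] w 0.041
jaw ang 92.78 ydown [ 0.0036  0.0046 -1.    ]
need mm tool [ 0.1 -4.8 -1. ]
```

Request:
drive_tool([
  [0, 0.7, 0, 0, 0.3, 0, 36],
  [0, 1.4, 0, 0, 0.3, 0, 36],
  [0, 1.4, 0, 0, 0.3, 0, 36],
])

```text
clock: 8.0
tcp_pos: [0.5069, 0.066, 0.0664]
orientation: [-1.566, -0.037, 0.031]
contact_force: [2.0, 4.2, -7.4]
grip_width: 0.0407
```

Request:
drive_tool([
  [0, 0.7, 0, 0, 0, 0, 36],
  [0, 1.4, 0, 0, 0, 0, 36],
  [0, 1.4, 0, 0, 0, 0, 36],
])

```text
clock: 8.3
tcp_pos: [0.507, 0.0661, 0.065]
orientation: [-1.566, -0.037, 0.031]
contact_force: [1.0, 4.2, -5.4]
grip_width: 0.0407
```

Request:
drive_tool([
  [0, 0.5, 0, 0, 0, 0, 36],
  [0, 1, 0, 0, 0, 0, 36],
  [0, 1, 0, 0, 0, 0, 36],
])

```text
clock: 8.6
tcp_pos: [0.507, 0.066, 0.064]
orientation: [-1.566, -0.037, 0.031]
contact_force: [0.9, 3.0, -3.2]
grip_width: 0.0406
```

```bash
python3 s.py .0628
```

```text
t 8.6 q [-0.39   0.449  0.173  2.09  -0.137  0.608  1.493] p [0.507 0.066 0.064] F [ 0.9  3.  -3.2] m [ 0.79 -0.1   0.26] w 0.0406
jaw ang 92.49 ydown [ 0.0039  0.0046 -1.    ]
need mm tool [-0.1  1.2 -1. ]
```

Request:
drive_tool([
  [0, 0, -0.3, 0, -0.5, 0, 36],
  [0, 0, -0.3, 0, -0.9, 0, 36],
  [0, 0, -0.3, 0, -0.9, 0, 36],
])

```text
clock: 8.9
tcp_pos: [0.5069, 0.0661, 0.0637]
orientation: [-1.565, -0.05, 0.044]
contact_force: [2.2, 4.8, -7.2]
grip_width: 0.0405
```

```bash
python3 s.py .0628
```

```text
t 8.9 q [-0.386  0.449  0.168  2.09  -0.134  0.608  1.507] p [0.5069 0.0661 0.0637] F [ 2.2  4.8 -7.2] m [ 1.   -0.25  0.05] w 0.0405
jaw ang 93.42 ydown [ 0.0037  0.0049 -1.    ]
need mm tool [ 0.   0.9 -1.1]
```

Request:
drive_tool([
  [0, 0.4, 0, 0, -0.2, 0, 36],
  [0, 0.7, 0, 0, -0.2, 0, 36],
  [0, 0.7, 0, 0, -0.2, 0, 36],
])

```text
clock: 9.2
tcp_pos: [0.5069, 0.0661, 0.0629]
orientation: [-1.565, -0.053, 0.047]
contact_force: [1.4, 4.6, -7.9]
grip_width: 0.0407
```

```bash
python3 s.py .0628
```

```text
t 9.2 q [-0.385  0.45   0.167  2.091 -0.134  0.606  1.51 ] p [0.5069 0.0661 0.0629] F [ 1.4  4.6 -7.9] m [ 0.78 -0.31  0.02] w 0.0407
jaw ang 93.62 ydown [ 0.0036  0.0049 -1.    ]
need mm tool [ 0.   0.1 -1.1]
```

Request:
drive_tool([
  [0, 0.3, 0, 0, 0, 0, 36],
  [0, 0.3, 0, 0, 0, 0, 36],
])

```text
clock: 9.4
tcp_pos: [0.5069, 0.0661, 0.0628]
orientation: [-1.565, -0.053, 0.047]
contact_force: [-0.1, 4.1, -1.6]
grip_width: 0.0406
```

Request:
drive_tool([
  [0, 0.3, 0, 0, 0, 0, 36],
  [0, 0.3, 0, 0, 0, 0, 36],
])

```text
clock: 9.6
tcp_pos: [0.507, 0.0661, 0.0628]
orientation: [-1.565, -0.053, 0.046]
contact_force: [-1.2, 4.9, 0.8]
grip_width: 0.0407
```

Fully home at the same height as at the start (0.0628). Now I'll release.

Request:
drive_tool([
  [0, 0, 0, 0, 0, 0, 46],
  [0, 0, 0, 0, 0, 0, 55],
  [0, 0, 0, 0, 0, 0, 70],
  [0, 0, 0, 0, 0, 0, 85],
  [0, 0, 0, 0, 0, 0, 85],
])

```text
clock: 10.1
tcp_pos: [0.5069, 0.0658, 0.0628]
orientation: [-1.565, -0.052, 0.046]
contact_force: [0.1, 0.1, 0.2]
grip_width: 0.0847
```

```bash
python3 s.py .0628
```

```text
t 10.1 q [-0.384  0.45   0.167  2.091 -0.134  0.606  1.51 ] p [0.5069 0.0658 0.0628] F [0.1 0.1 0.2] m [ 0.01  0.03 -0.04] w 0.0847
jaw ang 93.6 ydown [ 0.0037  0.0049 -1.    ]
need mm tool [-0.  -0.  -0.8]
```

Request:
drive_tool([
  [0, -15, 0, 0, 0, 0, 85],
  [0, -40, 0, 0, 0, 0, 85],
  [0, -80, 0, 0, 0, 0, 85],
  [0, -120, 0, 0, 0, 0, 85],
  [0, -150, 0, 0, 0, 0, 85],
])

```text
clock: 10.6
tcp_pos: [0.5069, 0.0649, 0.2153]
orientation: [-1.565, -0.054, 0.044]
contact_force: [0.9, -0.3, -0.0]
grip_width: 0.0851
```

Request:
drive_tool([
  [0, 0, 45, 0, 0, 0, 85],
  [0, 0, 90, 0, 0, 0, 85],
  [0, 0, 135, 0, 0, 0, 85],
  [0, 0, 180, 0, 0, 0, 85],
  [0, 0, 180, 0, 0, 0, 85],
])

```text
clock: 11.1
tcp_pos: [0.4939, 0.2523, 0.2161]
orientation: [-1.561, -0.061, 0.052]
contact_force: [0.0, 0.6, -0.5]
grip_width: 0.0849
```

```bash
python3 s.py .2
python3 - <<'E'
from bench import r
from h import *
a=[]
for n in("top","scene"):
    f=r.grab_frame(n);im=f["frame"];
    a.append(cv2.resize(im[140:250,190:320],(400,338),interpolation=cv2.INTER_CUBIC))
    hsv=cv2.cvtColor(im,cv2.COLOR_BGR2HSV);m=((hsv[...,1]>120)&((hsv[...,0]<10)|(hsv[...,0]>170)))
    x0,y0,x1,y1=(215,175,260,220) if n=="top" else (255,180,290,215)
    ys,xs=np.nonzero(m[y0:y1,x0:x1]);print(n,len(xs),xs.min()+x0,xs.max()+x0,ys.min()+y0,ys.max()+y0)
    cv2.imwrite(f"pics/{n}_end.png",im)
cv2.imwrite("pics/a3.png",np.hstack(a))
E
```

```text
t 11.1 q [-0.679  0.29   0.118  1.876 -0.046  0.968  1.103] p [0.4939 0.2523 0.2161] F [ 0.   0.6 -0.5] m [-0.02 -0.02 -0.07] w 0.0849
jaw ang 94.15 ydown [ 0.0055  0.0089 -0.9999]
need mm tool [  -0.5   14.5 -187.9]
top 145 229 245 190 205
scene 43 265 278 191 197
```

View pics/a3.png

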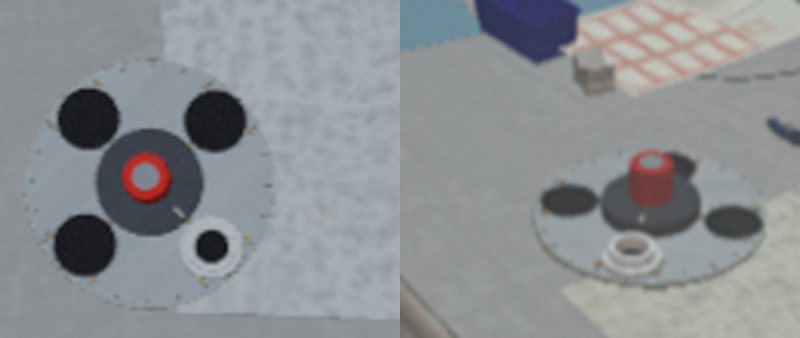

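Run:
```python
from bench import r
from h import *
f=r.grab_frame("top")
b=ray(f,(190+211*130/400,140+246*110/338),.051)[:2]-[.507,.065]
print(np.hypot(*b),np.degrees(np.arctan2(b[1],b[0]))%360-169.6)
print(r.hand_in())
```

```text
0.08261250412149092 54.23305476870274
the job is handed in; nothing more can be done
None
```

I turned the table on to its next notch, let the lock ring drop home there, released it and handed the job in at about 11 s. The hand-in gives no verdict, so the result rests on the checks below.

- **Move:** I gripped the red grip and lifted it about 9.4 mm, with about 10 N of downward pull, which fits the spring. I turned the raised ring about 35° counterclockwise, then lowered it until the tooth rested lightly on the crown. From there I felt my way in steps of about 2°.
- **Finding the notch:** The tooth dropped in at about 0.9 rad. On the way down it rubbed one side of the notch, with about 0.26 N m of torque. I turned it back by about 1°, which cleared it, and lowered it the rest of the way.
- **Ring home:** The tool returned to its starting locked height of 62.8 mm with the spring load gone. After release, the red grip was on the same pixel rows as at the start in both camera views.
- **Table angle:** It was about 0.935 rad by the tool angle and 0.947 rad by the bush's position in the picture.
- **Bush:** It was standing in its nest, 82.6 mm from the axis against the nominal 83 mm.
- **Forces:** The outside force on the tool stayed under about 12 N in every reading. The tooth force itself cannot be read directly.
- **Gripper:** It is open and about 19 cm clear of the turntable, and the arm touched none of the other parts. I did not measure their positions again at the end.

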